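# Put the washed hole saws back on their storage plugs

## Task

The four hole saws have been cleaned and stand in a row on the pins of the metal wash rack. Put each one back on the wooden storage board, mouth down over the plug that was turned to fit its bore, smallest saw on the thinnest plug and so on up to the largest on the thickest, whatever order they stand in, so that every saw stands flat on the board. Lower them rather than drop them, because of their teeth, and leave the jar and the roll of tape where they are.

Things in the scene. Friction and masses are not known exactly. Their poses are not given: they have to be found in the camera images.
- saw_25: smallest of four loose hole saws: dark steel cup, mouth down, closed cap on top; 25 mm outside, bore 20.5 mm, 46 mm high, bore 42 mm deep, about 60 g. Origin: centre of the mouth, z up. Starts in the fixed metal wash rack (tray floor 5 mm, rim 8 mm above bench; 78 mm wide), up to 5 mm off the axis of one of a row of four 8 mm pins, 30 mm tall, 72 mm apart; which pin varies
- saw_32: second smallest of four loose hole saws: dark steel cup, mouth down, closed cap on top; 32 mm outside, bore 27.5 mm, 46 mm high, bore 42 mm deep, about 85 g. Origin: centre of the mouth, z up. Starts in the fixed metal wash rack (tray floor 5 mm, rim 8 mm above bench; 78 mm wide), up to 5 mm off the axis of one of a row of four 8 mm pins, 30 mm tall, 72 mm apart; which pin varies
- saw_40: second largest of four loose hole saws: dark steel cup, mouth down, closed cap on top; 40 mm outside, bore 35.5 mm, 46 mm high, bore 42 mm deep, about 115 g. Origin: centre of the mouth, z up. Starts in the fixed metal wash rack (tray floor 5 mm, rim 8 mm above bench; 78 mm wide), up to 5 mm off the axis of one of a row of four 8 mm pins, 30 mm tall, 72 mm apart; which pin varies
- saw_50: largest of four loose hole saws: dark steel cup, mouth down, closed cap on top; 50 mm outside, bore 45 mm, 46 mm high, bore 42 mm deep, about 150 g. Origin: centre of the mouth, z up. Starts in the fixed metal wash rack (tray floor 5 mm, rim 8 mm above bench; 78 mm wide), up to 5 mm off the axis of one of a row of four 8 mm pins, 30 mm tall, 72 mm apart; which pin varies
- plug_25: smallest of four wooden plugs fixed on the storage board (76 mm wide): 16.5 mm across up to 10 mm, then tapering to 4.5 mm at the top, 26 mm up; fits the 25 mm saw. Origin: centre of its foot on the board, 18 mm above the bench, z up, y along the row of plugs. They stand 72 mm apart in any order; a 46 mm tall arbor stands 47 mm beyond the row's +y end
- plug_32: second smallest of four wooden plugs fixed on the storage board (76 mm wide): 23.5 mm across up to 10 mm, then tapering to 11.5 mm at the top, 26 mm up; fits the 32 mm saw. Origin: centre of its foot on the board, 18 mm above the bench, z up, y along the row of plugs. They stand 72 mm apart in any order; a 46 mm tall arbor stands 47 mm beyond the row's +y end
- plug_40: second largest of four wooden plugs fixed on the storage board (76 mm wide): 31.5 mm across up to 10 mm, then tapering to 19.5 mm at the top, 26 mm up; fits the 40 mm saw. Origin: centre of its foot on the board, 18 mm above the bench, z up, y along the row of plugs. They stand 72 mm apart in any order; a 46 mm tall arbor stands 47 mm beyond the row's +y end
- plug_50: largest of four wooden plugs fixed on the storage board (76 mm wide): 41 mm across up to 10 mm, then tapering to 29 mm at the top, 26 mm up; fits the 50 mm saw. Origin: centre of its foot on the board, 18 mm above the bench, z up, y along the row of plugs. They stand 72 mm apart in any order; a 46 mm tall arbor stands 47 mm beyond the row's +y end
- brush_jar: glass jar with a red screw lid, 62 mm wide, 86 mm tall, loose, not part of the job; origin at the centre of its underside
- masking_tape: roll of masking tape lying flat, 104 mm wide, 25 mm high, loose, not part of the job; origin at the centre of its underside
Not all that is in view belongs to the job. Leave any orange or purple look-alike of the saw_50 alone.

How it is judged:
By the outcome, as a careful person would: the job done as asked, in the order asked, and still so for the second after the job is handed in, with the robot touching nothing.
It also fails if it takes over 90 s, if anything falls off the work surface, if the arm or the gripper's body presses on something with over 40 N, if the wrist force passes 120 N, or if a joint passes its speed limit or range.

## Robot

A 6-joint arm with a two-finger parallel gripper is mounted at the origin on a cart in front of the work surface, level with it; the furniture and walls round the work are solid. World frame = base frame: x ahead of the robot, y to its left, z up, the work surface at z = 0. Lengths are in m, angles in rad, forces in N, time in s.
With the tool pointing down it reaches from about 0.25 to 0.8 m from the base axis. Payload 3.9 kg.
Tool frame: the origin (TCP) lies at the very end of the fingers, on their centre line; the grasp point (between the pads) lies 19 mm behind it; z points along the fingers, y is the line along which they close (so a half turn about z gives the same grasp; the last joint's range is limited). The gripper opens to 85 mm and grips with 20 to 120 N. Pads are 22 mm wide; open, the fingers measure 114 mm over their backs; the gripper's body (76 mm by 85 mm) begins 54 mm behind the grasp point. The pads swing forward as they close: fully open they stand 13 mm farther back than shut.
Start: joints at [1.189, 0.26, -0.138, 1.173, 0, 1.571], TCP at [0.196, 0.487, 0.2] pointing down, gripper open.
Joint ranges: [-2.78, 2.78], [-0.83, 1.72], [-1.28, 1.37], [-1.9, 2.12], [-1.57, 1.48], [-3.14, 3.14]. Speed limits (rad/s): [2.57, 2.57, 3.14, 3.14, 3.14, 3.14].

## Interface

Orientations are given as [roll, pitch, yaw] about the fixed x, y, z axes, in that order (R = Rz(yaw) Ry(pitch) Rx(roll)).
In Python, from workcell import readout, read_camera, camera_info, ticket gives the robot as it stands.
- The arm moves only by the tool jog_arm, never from a script. Its argument "series" is one flat list of numbers, 7 for each row, row after row: the closure, from -1 (fully open) to 1 (shut), then the shift along the tool's x, y, z each as a share of 20 cm, from -1 to 1, then the turn, a rotation vector about the tool's x, y, z each as a share of 90 degrees, from -1 to 1. In form: [hand, tx, ty, tz, rx, ry, rz, hand, tx, ty, tz, rx, ry, rz, ...]. A call has 1 to 8 rows; each row is the pose to reach, as a shift and turn from the pose commanded when the call began, along the tool's axes at that moment; what a row does not reach only later rows make up. A row lasts 1/12 s, in which the tool goes at most 41.7 mm and 7.16 degrees, less where a joint would pass 70% of its speed; a pose out of reach is approached as far as the arm can. A call with a number of a shift or a turn outside -1 to 1 is refused whole. A call with a gripper value outside its range is refused whole. The fingers move at their own pace and stop on an object; the grip force is fixed at half the most. Time passes only in rows, so rows that repeat a pose let the fingers close. It gives the time, the measured TCP pose, the force, the opening and the grip force at its end, in the units of the state.
- readout.sense(): the state, without advancing time (a new reading comes with each control period).
- read_camera(name): name is "side" or "top"; returns (picture, depth): 480x640x3 uint8, red, green, blue; 480x640 float32, m along the optical axis (not along the pixel's ray), 0 where there is no reading.
- camera_info(name): a dict with "fovy" (degrees; the focal length in pixels is half the picture's height over the tangent of half this angle, whatever the lens; pixels are square), "cx", "cy" (the principal point, pixels), "dist_coeffs" ([k1, k2, p1, p2, k3] as OpenCV has them; the pictures are not rectified), "rvec" (rotation vector, rad) and "tvec" (3), from world to camera coordinates, as OpenCV has them. Camera axes: x right, y down, z forward; pixel columns grow to the right and rows downward; lengths in m; the calibration is good to about 2 mm. A picture is of the moment at which its call begins. camera_info takes no time and is no camera call.
- ticket.job_done(): hands the job in; it is judged then, once.
The state is a dict: "time": time; "joint_pos": joint angles; "qvel": joint speeds; "joint_efforts": joint torques, N m; "tcp_pos": TCP position; "ee_rot": TCP orientation; "wrist_force": force on the tool from outside, world axes, zero at the start; "ft_torque": the same for the moment, N m; "width": finger opening in m; "grasp_force": force on a finger pad.
Only numpy, scipy, OpenCV 4.12 (cv2) and the standard library are available. Lean on these libraries where they do the work, as an engineer would, in place of code of your own. Each camera call takes 0.05 s, during which the arm holds its last target. There are 200 camera calls.

## Working session

There is one attempt and no reset: what is moved stays moved. The work goes in short steps, Python scripts to look and compute and a tool call to move; the robot and the scene stay as the last step left them, time stands still between calls to the robot, and variables do not carry over. Pictures are saved under pics/ and viewed, at most 14 in all, crops included, and the job is handed in when it is done.

Besides the shell and the picture viewer there is one more tool, called after "Emit:" by a JSON object that holds its "method" and its "body", one argument or row to a line. jog_arm: Moves the arm, as the interface text tells. Shift numbers are shares of 20 cm and turn numbers shares of 90 degrees, none past 1 either way. Its arguments: {"type":"object","properties":{"series":{"type":"array","items":{"type":"number"}}},"required":["series"]}

```bash
mkdir -p pics; ls; cat > h.py <<'E'
import numpy as np,cv2
from workcell import readout,read_camera,camera_info,ticket
def K(n):
    c=camera_info(n);f=240/np.tan(np.radians(c['fovy'])/2)
    return np.array([[f,0,c['cx']],[0,f,c['cy']],[0,0,1.]]),np.array(c['dist_coeffs'],float),cv2.Rodrigues(np.array(c['rvec'],float))[0],np.array(c['tvec'],float).ravel()
def cloud(n,d):
    k,dc,R,t=K(n)
    v,u=np.mgrid[0:480,0:640]
    p=cv2.undistortPoints(np.stack([u,v],-1).reshape(-1,1,2).astype(float),k,dc).reshape(480,640,2)
    P=np.dstack([p*d[...,None],d])
    return (P-t)@R
E
python3 - <<'E'
from h import *
for n in('top','side'):
    im,d=read_camera(n);cv2.imwrite(f'pics/{n}0.png',im[...,::-1]);np.savez(f'{n}0.npz',im=im,d=d)
    k,dc,R,t=K(n);print(n,k[0,0],dc,-R.T@t)
print(readout.sense())
E
```

```text
pics
top 500.2744513394692 [-0.06295093  0.          0.          0.          0.        ] [ 0.27019034 -0.22753875  0.96409138]
side 525.9056068237146 [0.01739045 0.         0.         0.         0.        ] [ 0.23418315 -0.89912121  0.86866508]
{'time': 0.1, 'joint_pos': array([ 1.18898986e+00,  2.60615784e-01, -1.39255810e-01,  1.17273331e+00,
       -1.98003018e-05,  1.57079186e+00]), 'qvel': array([-0.00048279, -0.00275436,  0.00231064, -0.0009359 ,  0.00053844,
        0.00143096]), 'joint_efforts': array([ 5.55814449e-05, -4.06507409e+01,  2.54526830e+01,  1.00315246e-02,
       -4.93133700e-05,  1.10480278e-05]), 'tcp_pos': array([0.19536219, 0.48655132, 0.19894359]), 'ee_rot': array([-3.13978408e+00,  1.97921878e-05,  2.75979069e+00]), 'wrist_force': array([ 0.14552498, -0.11442863, -0.40382813]), 'ft_torque': array([-0.00995469,  0.02447371,  0.03128711]), 'grasp_force': 0.0, 'width': 0.08572671782047667}
```

View pics/top0.png

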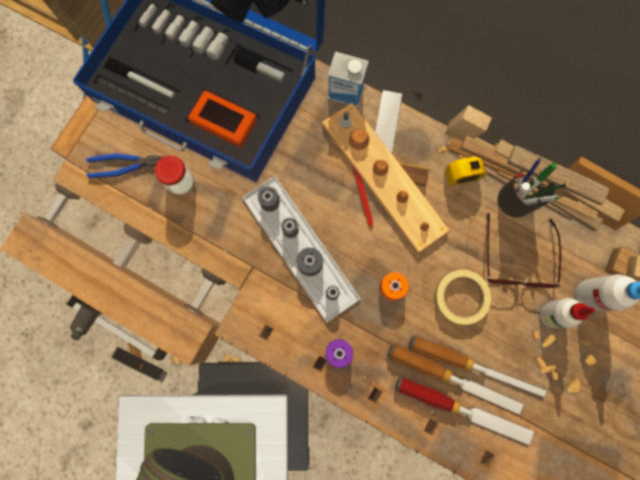

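View pics/side0.png

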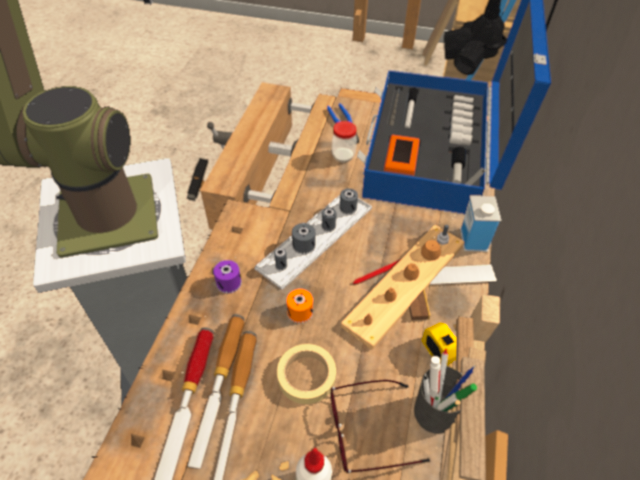

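The top view shows saws in the rack at about (269,198), (290,227), (309,261) and (333,293). Plugs are at (360,138), (381,167), (403,196) and (425,228), with the arbor at (346,118). The orange (395,286) and purple (339,353) cups are look-alikes. The tape is at (463,297) and the jar at (172,172). Next I measure from depth and check the candidates in one enlarged crop.

```bash
cat > meas.py <<'E'
from h import *
def circ(P):
    A=np.c_[2*P[:,:2],np.ones(len(P))];s=np.linalg.lstsq(A,(P[:,:2]**2).sum(1),rcond=None)[0]
    return s[:2],np.sqrt(s[2]+s[:2]@s[:2])
def caps(n,d,pts,lo,hi,r=.04):
    C=cloud(n,d);out=[]
    for p in pts:
        m=(np.hypot(C[...,0]-p[0],C[...,1]-p[1])<r)&(C[...,2]>lo)&(C[...,2]<hi)&(d>0)
        m=m.astype(np.uint8)
        P=C[m>0]
        if len(P)<5: out.append(None);continue
        cs,_=cv2.findContours(m,cv2.RETR_EXTERNAL,cv2.CHAIN_APPROX_NONE)
        (c,rr)=cv2.minEnclosingCircle(P[:,:2].astype(np.float32)*1000)
        out.append((np.round(np.array(c)),round(rr,1),np.round(np.median(P,0)*1000),len(P)))
    return out
E
python3 - <<'E'
from meas import *
S=[(269,198),(290,227),(309,261),(333,293)];G=[(360,138),(381,167),(403,196),(425,228)]
D={n:np.load(n+'0.npz') for n in('top','side')}
C=cloud('top',D['top']['d'])
for nm,L in(('saw',S),('plug',G),('misc',[(346,118),(172,172),(395,286),(339,353),(463,274),(300,320),(235,200),(420,240),(345,75)])):
    pts=[C[v,u] for u,v in L]; print(nm,np.round(np.array(pts)*1000).tolist())
    if nm=='misc':break
    lo,hi=(.038,.07) if nm=='saw' else (.024,.06)
    for n in D:
        for o in caps(n,D[n]['d'],pts,lo,hi,.032 if nm=='saw' else .028):print(n,o)
im=D['top']['im'][85:345,220:480];cv2.imwrite('pics/crop0.png',cv2.resize(im[...,::-1],(598,598),interpolation=cv2.INTER_CUBIC))
E
```

```text
saw [[516.0, -132.0, 55.0], [460.0, -172.0, 54.0], [396.0, -206.0, 51.0], [337.0, -250.0, 52.0]]
top (array([ 522., -129.]), 20.5, array([ 521., -130.,   50.]), 361)
top (array([ 465., -170.]), 15.8, array([ 463., -171.,   51.]), 232)
top (array([ 399., -207.]), 25.3, array([ 398., -208.,   50.]), 572)
top (array([ 340., -249.]), 12.4, array([ 340., -248.,   51.]), 141)
side (array([ 521., -129.]), 21.8, array([ 520., -134.,   51.]), 245)
side (array([ 463., -172.]), 16.9, array([ 464., -175.,   51.]), 176)
side (array([ 399., -208.]), 25.8, array([ 398., -212.,   51.]), 427)
side (array([ 340., -249.]), 13.2, array([ 339., -253.,   51.]), 137)
plug [[637.0, -307.0, 45.0], [578.0, -346.0, 43.0], [521.0, -387.0, 41.0], [459.0, -427.0, 34.0]]
top (array([ 642., -305.]), 20.7, array([ 637., -305.,   42.]), 323)
top (array([ 584., -346.]), 15.4, array([ 580., -345.,   39.]), 192)
top (array([ 524., -387.]), 12.0, array([ 522., -385.,   37.]), 112)
top (array([ 465., -426.]), 7.7, array([ 464., -425.,   34.]), 57)
side (array([ 642., -308.]), 20.1, array([ 639., -314.,   40.]), 296)
side (array([ 583., -348.]), 15.3, array([ 580., -353.,   38.]), 192)
side (array([ 524., -388.]), 11.6, array([ 522., -392.,   36.]), 122)
side (array([ 464., -429.]), 8.4, array([ 463., -431.,   33.]), 71)
misc [[678.0, -281.0, 49.0], [561.0, 45.0, 85.0], [349.0, -364.0, 44.0], [230.0, -259.0, 47.0], [371.0, -497.0, 25.0], [290.0, -187.0, -2.0], [529.0, -58.0, -2.0], [439.0, -419.0, 19.0], [743.0, -278.0, 97.0]]
```

View pics/crop0.png

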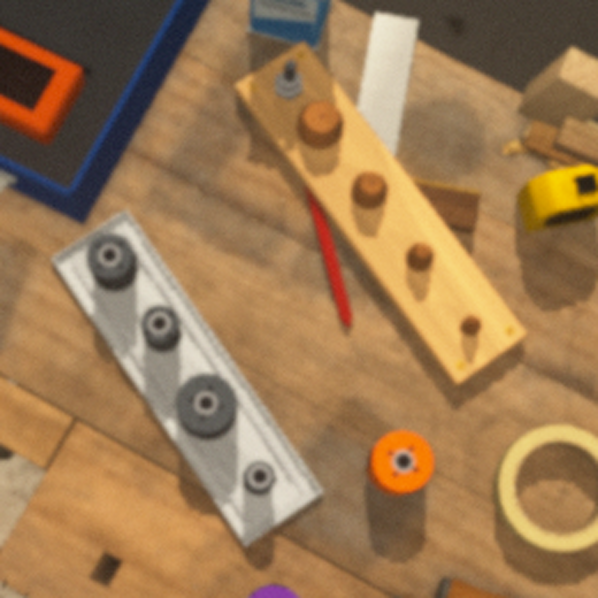

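The crop confirms the pairing. Fitted saw diameters are 41, 32, 50 and 25 mm from top left to bottom right in the rack, and the plugs run 50, 40, 32, 25 from the arbor end. All four dark cups in the metal rack are the saws; the orange and purple cups are not. I'll write a delta helper and check how much room the toolbox leaves.

```bash
cat > go.py <<'E'
import sys
from h import *
from scipy.spatial.transform import Rotation as Ro
s=readout.sense();x,y,z,yaw=map(float,sys.argv[1:5])
R=Ro.from_euler('xyz',s['ee_rot']);T=Ro.from_euler('xyz',[np.pi,0,np.radians(yaw)])
d=np.array([x,y,z])/1000-s['tcp_pos']
print('t',round(s['time'],2),'tcp',np.round(s['tcp_pos']*1000,1),'rot',np.round(np.degrees(s['ee_rot']),1),'F',np.round(s['wrist_force'],1),'w',round(s['width']*1000,1),'gf',round(s['grasp_force'],1))
print('shift',np.round(R.inv().apply(d)/.2,3),'turn',np.round((R.inv()*T).as_rotvec()/(np.pi/2),3))
E
python3 - <<'E'
from h import *
d=np.load('top0.npz')['d'];C=cloud('top',d)
m=(np.hypot(C[...,0]-.522,C[...,1]+.129)<.16)&(C[...,2]>.06)&(d>0);P=C[m];print(len(P),np.round(P.max(0),3))
r=np.hypot(P[:,0]-.522,P[:,1]+.129);i=r.argsort()[::40][:8];print(np.round(P[i]*1000))
E
python3 go.py 522 -129 130 34
```

```text
1218 [0.68  0.028 0.09 ]
[[ 562. -101.   78.]
 [ 573. -106.   86.]
 [ 580. -108.   64.]
 [ 588. -114.   64.]
 [ 575.  -76.   64.]
 [ 579.  -70.   60.]
 [ 611. -126.   78.]
 [ 588.  -59.   85.]]
t 0.1 tcp [195.4 486.6 198.9] rot [-179.9    0.   158.1] F [ 0.1 -0.1 -0.4] w 85.7 gf 0.0
shift [-2.662 -2.247  0.349] turn [-1.000e-03  1.000e-03  1.379e+00]
```

Emit:
{"method": "jog_arm", "body": {
  "series": [-1, -1, -0.85, 0, 0, 0, 0.6, -1, -1, -0.85, 0, 0, 0, 0.6, -1, -1, -0.85, 0, 0, 0, 0.6, -1, -1, -0.85, 0, 0, 0, 0.6, -1, -1, -0.85, 0, 0, 0, 0.6, -1, -1, -0.85, 0, 0, 0, 0.6, -1, -1, -0.85, 0, 0, 0, 0.6, -1, -1, -0.85, 0, 0, 0, 0.6]
}}

```text
time: 0.77
tcp_pos: [0.3185, 0.2516, 0.1994]
ee_rot: [-3.141, 0.001, 1.807]
wrist_force: [-0.6, -0.2, 0.0]
width: 0.0855
grasp_force: 0.0
```

```bash
python3 go.py 522 -129 130 34
```

```text
t 0.77 tcp [318.5 251.6 199.4] rot [-1.800e+02  1.000e-01  1.035e+02] F [-0.6 -0.2  0. ] w 85.5 gf 0.0
shift [-2.088  0.545  0.35 ] turn [0.    0.001 0.772]
```

Emit:
{"method": "jog_arm", "body": {
  "series": [-1, -1, 0.26, 0, 0, 0, 0.6, -1, -1, 0.26, 0, 0, 0, 0.6, -1, -1, 0.26, 0, 0, 0, 0.6, -1, -1, 0.26, 0, 0, 0, 0.6, -1, -1, 0.26, 0, 0, 0, 0.6, -1, -1, 0.26, 0, 0, 0, 0.6, -1, -1, 0.26, 0, 0, 0, 0.6, -1, -1, 0.26, 0, 0, 0, 0.6]
}}

```text
time: 1.43
tcp_pos: [0.417, 0.0724, 0.1992]
ee_rot: [-3.141, 0.001, 0.866]
wrist_force: [0.3, 0.4, 0.5]
width: 0.0852
grasp_force: 0.0
```

```bash
python3 go.py 522 -129 150 34
```

```text
t 1.43 tcp [417.   72.4 199.2] rot [-1.80e+02  1.00e-01  4.96e+01] F [0.3 0.4 0.5] w 85.2 gf 0.0
shift [-0.427  1.052  0.246] turn [-0.     0.001  0.174]
```

Emit:
{"method": "jog_arm", "body": {
  "series": [-1, -0.427, 1, 0.246, 0, 0, 0.174, -1, -0.427, 1, 0.246, 0, 0, 0.174, -1, -0.427, 1, 0.246, 0, 0, 0.174, -1, -0.427, 1, 0.246, 0, 0, 0.174, -1, -0.427, 1, 0.246, 0, 0, 0.174, -1, -0.427, 1, 0.246, 0, 0, 0.174, -1, -0.427, 1, 0.246, 0, 0, 0.174, -1, -0.427, 1, 0.246, 0, 0, 0.174]
}}

```text
time: 2.1
tcp_pos: [0.5151, -0.1203, 0.1497]
ee_rot: [-3.139, 0.001, 0.6]
wrist_force: [0.2, 0.7, -0.4]
width: 0.0854
grasp_force: 0.0
```

```bash
python3 go.py 522 -129 22 34
```

```text
t 2.1 tcp [ 515.1 -120.3  149.7] rot [-1.799e+02  1.000e-01  3.440e+01] F [ 0.2  0.7 -0.4] w 85.4 gf 0.0
shift [0.005 0.057 0.638] turn [-0.001  0.001  0.004]
```

Emit:
{"method": "jog_arm", "body": {
  "series": [-1, 0.005, 0.057, 0.1, 0, 0, 0.004, -1, 0.005, 0.057, 0.25, 0, 0, 0.004, -1, 0.005, 0.057, 0.4, 0, 0, 0.004, -1, 0.005, 0.057, 0.5, 0, 0, 0.004, -1, 0.005, 0.057, 0.58, 0, 0, 0.004, -1, 0.005, 0.057, 0.62, 0, 0, 0.004, -1, 0.005, 0.057, 0.638, 0, 0, 0.004, -1, 0.005, 0.057, 0.638, 0, 0, 0.004]
}}

```text
time: 2.77
tcp_pos: [0.5226, -0.1279, 0.0229]
ee_rot: [-3.141, 0.0, 0.597]
wrist_force: [-0.1, -0.6, 1.3]
width: 0.0851
grasp_force: 0.0
```

Emit:
{"method": "jog_arm", "body": {
  "series": [1, 0, 0, 0, 0, 0, 0, 1, 0, 0, 0, 0, 0, 0, 1, 0, 0, 0, 0, 0, 0, 1, 0, 0, 0, 0, 0, 0, 1, 0, 0, 0, 0, 0, 0, 1, 0, 0, 0, 0, 0, 0, 1, 0, 0, 0, 0, 0, 0, 1, 0, 0, 0, 0, 0, 0]
}}

```text
time: 3.43
tcp_pos: [0.5231, -0.129, 0.0229]
ee_rot: [-3.142, 0.0, 0.595]
wrist_force: [-1.1, -0.3, 0.1]
width: -0.0001
grasp_force: 0.0
```

```bash
python3 go.py 522 -129 130 34
```

```text
t 3.43 tcp [ 523.1 -129.    22.9] rot [-180.     0.    34.1] F [-1.1 -0.3  0.1] w -0.1 gf 0.0
shift [-0.005 -0.003 -0.535] turn [-0.     0.     0.001]
```

The gripper closed on nothing, so I'm looking before doing anything else.

```bash
python3 - <<'E'
from h import *
a=[]
for n,(u,v) in(('top',(270,190)),('side',(345,200))):
    im,d=read_camera(n);np.savez(f'{n}1.npz',im=im,d=d)
    a.append(cv2.resize(im[v-110:v+110,u-110:u+110,::-1],(400,400)))
cv2.imwrite('pics/1.png',np.hstack(a))
E
```

```text
(no output)
```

View pics/1.png

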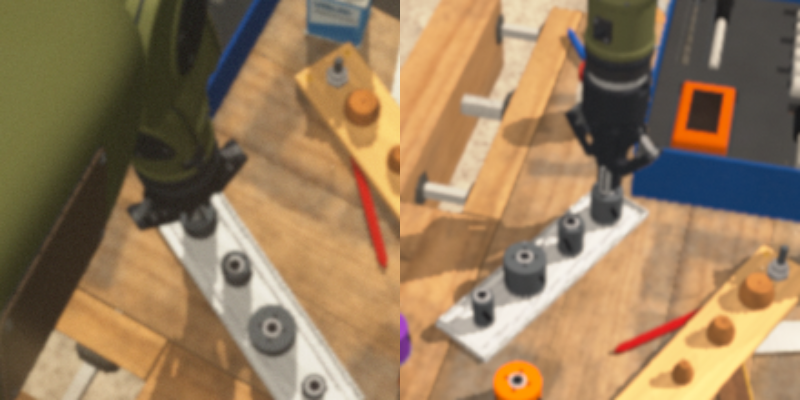

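```bash
python3 - <<'E'
from meas import *
for n in('top','side'):
    for i in'01':
        d=np.load(n+i+'.npz')['d'];C=cloud(n,d)
        m=(np.hypot(C[...,0]-.53,C[...,1]+.125)<.06)&(d>0)
        for z in np.arange(.01,.13,.01):
            P=C[m&(abs(C[...,2]-z)<.005)]
            if len(P)>4: print(n,i,round(z,2),len(P),np.round(np.percentile(P[:,0],[2,50,98])*1000),np.round(np.percentile(P[:,1],[2,50,98])*1000))
E
```

```text
top 0 0.01 257 [475. 528. 581.] [-176. -123.  -80.]
top 0 0.02 53 [503. 565. 588.] [-148. -113.  -86.]
top 0 0.03 53 [503. 565. 585.] [-149. -111.  -86.]
top 0 0.04 67 [503. 566. 586.] [-149. -111.  -87.]
top 0 0.05 366 [504. 523. 581.] [-147. -128. -100.]
top 0 0.06 36 [517. 571. 587.] [-137. -103.  -85.]
top 0 0.07 28 [564. 575. 588.] [-114. -107.  -89.]
top 0 0.08 38 [564. 570. 589.] [-116. -101.  -84.]
top 0 0.09 42 [565. 572. 588.] [-114. -103.  -85.]
top 1 0.01 153 [474. 507. 550.] [-179. -133.  -88.]
top 1 0.02 27 [502. 505. 525.] [-149. -138. -118.]
top 1 0.03 23 [502. 506. 524.] [-149. -138. -117.]
top 1 0.04 32 [503. 506. 521.] [-150. -136. -115.]
top 1 0.05 144 [504. 512. 530.] [-149. -134. -115.]
top 1 0.06 12 [511. 514. 524.] [-144. -136. -126.]
top 1 0.07 18 [511. 515. 524.] [-145. -139. -122.]
top 1 0.08 17 [511. 513. 518.] [-142. -135. -124.]
top 1 0.09 10 [511. 516. 520.] [-146. -138. -132.]
top 1 0.1 26 [498. 509. 531.] [-163. -129. -115.]
top 1 0.11 59 [492. 505. 533.] [-166. -115. -104.]
top 1 0.12 57 [489. 502. 539.] [-174. -116. -101.]
side 0 0.01 223 [482. 528.
[... 370 characters left out ...]
] [-114. -104.  -96.]
side 0 0.09 32 [565. 573. 588.] [-116. -104.  -86.]
side 1 0.01 225 [482. 528. 587.] [-175. -135.  -89.]
side 1 0.02 94 [502. 528. 587.] [-148. -137.  -98.]
side 1 0.03 99 [503. 535. 586.] [-149. -134.  -98.]
side 1 0.04 91 [503. 526. 586.] [-150. -138.  -99.]
side 1 0.05 163 [504. 522. 587.] [-148. -135. -104.]
side 1 0.06 27 [511. 522. 588.] [-143. -131. -109.]
side 1 0.07 59 [512. 521. 588.] [-143. -138.  -99.]
side 1 0.08 48 [511. 522. 566.] [-144. -137.  -99.]
side 1 0.09 38 [511. 517. 566.] [-145. -138.  -98.]
side 1 0.1 63 [497. 516. 530.] [-159. -134. -110.]
side 1 0.11 126 [494. 520. 542.] [-166. -139. -105.]
side 1 0.12 111 [490. 516. 541.] [-173. -135.  -99.]
```

The saw hasn't moved and the fingers are shut above it. I'll lift and check the real fingertip height against the reported TCP.

Emit:
{"method": "jog_arm", "body": {
  "series": [1, 0, 0, -0.05, 0, 0, 0, 1, 0, 0, -0.15, 0, 0, 0, 1, 0, 0, -0.3, 0, 0, 0, 1, 0, 0, -0.4, 0, 0, 0, 1, 0, 0, -0.5, 0, 0, 0, 1, 0, 0, -0.5, 0, 0, 0]
}}

```text
time: 4.03
tcp_pos: [0.5263, -0.1298, 0.1279]
ee_rot: [3.135, -0.006, 0.595]
wrist_force: [0.8, -0.5, 1.2]
width: -0.0002
grasp_force: 0.0
```

```bash
python3 - <<'E'
from meas import *
s=readout.sense();t=s['tcp_pos'];print(t,s['width'],s['joint_pos'])
a=[]
for n,(u,v) in(('top',(270,190)),('side',(345,170))):
    im,d=read_camera(n);np.savez(f'{n}2.npz',im=im,d=d)
    C=cloud(n,d);m=(np.hypot(C[...,0]-t[0],C[...,1]-t[1])<.04)&(d>0)&(C[...,2]>.058)
    z=C[m][:,2];print(n,np.histogram(z,np.arange(.05,.25,.01))[0])
    a.append(cv2.resize(im[v-110:v+110,u-110:u+110,::-1],(400,400)))
cv2.imwrite('pics/2.png',np.hstack(a))
# arm kinematic cross-check: project TCP into side view
k,dc,R,tt=K('side');print(cv2.projectPoints(np.array([t,[.5225,-.129,.051]]),cv2.Rodrigues(R)[0],tt,k,dc)[0].reshape(-1,2))
E
```

```text
[ 0.52631505 -0.12975835  0.12793341] -0.00016082273259497194 [-2.41702072e-01  3.22562808e-01 -2.42188110e-01  9.97766670e-01
 -2.86702335e-05  2.30467204e+00]
top [  0   0   0   0   0   0   0   0   0   0   1  13  36  23  20  46 110  68
  54]
side [  0   0   0   0   0   0   0   0   0   0   3  34  55  58  43 101 143 111
  95]
[[352.6551278  168.05676386]
 [348.92167307 194.46894022]]
```

View pics/2.png

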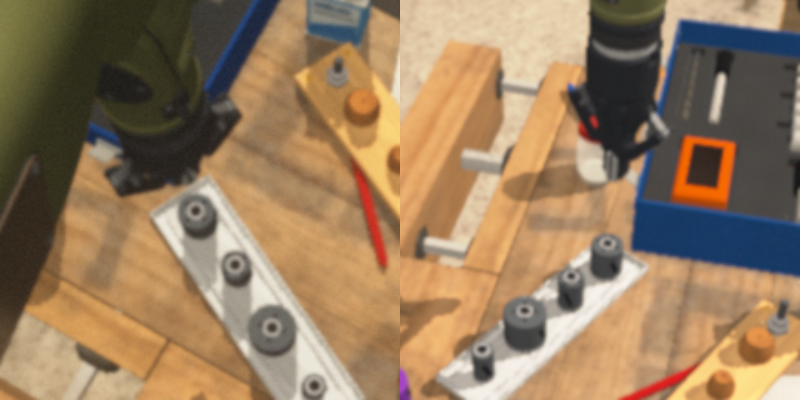

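The saws are untouched. The real fingertips sit about 28 mm above the reported TCP: the cloud ends near z≈0.155 while the readout says 0.128, and the tip shows about 10 px above the projected TCP. I'll calibrate this static, shut and then open.

Emit:
{"method": "jog_arm", "body": {
  "series": [1, 0, 0, 0, 0, 0, 0, 1, 0, 0, 0, 0, 0, 0, 1, 0, 0, 0, 0, 0, 0]
}}

```text
time: 4.38
tcp_pos: [0.5221, -0.1287, 0.1217]
ee_rot: [-3.14, 0.002, 0.595]
wrist_force: [0.5, -0.2, -0.3]
width: -0.0001
grasp_force: 0.0
```

```bash
cat > tip.py <<'E'
from meas import *
s=readout.sense();t=s['tcp_pos'];print(np.round(t*1000,1),round(s['width']*1000,1))
for n in('top','side'):
    im,d=read_camera(n)
    C=cloud(n,d);m=(np.hypot(C[...,0]-t[0],C[...,1]-t[1])<.065)&(d>0)&(C[...,2]>.1)
    P=C[m];w=P[:,:2]-t[:2];a=s['ee_rot'][2];x=np.array([np.cos(a),np.sin(a)]);y=np.array([np.sin(a),-np.cos(a)])
    print(n,np.round(np.sort(P[:,2])[:6]*1000))
    lo=P[:,2].min()
    for z in np.arange(lo+.005,lo+.08,.01):
        q=w[abs(P[:,2]-z)<.005]
        if len(q):print(round(z*1000),len(q),'x',np.round([(q@x).min()*1000,(q@x).max()*1000]),'y',np.round([(q@y).min()*1000,(q@y).max()*1000]))
E
python3 tip.py
```

```text
[ 522.1 -128.7  121.7] -0.1
top [156. 157. 158. 159. 160. 160.]
161 23 x [-12.   1.] y [-12.  15.]
171 32 x [-12.  -4.] y [-12.  16.]
181 20 x [-12.  -7.] y [-12.  14.]
191 19 x [-12.  -6.] y [-16.  14.]
201 69 x [-15.   5.] y [-31.  35.]
211 108 x [-16.   3.] y [-40.  43.]
221 106 x [-18.   0.] y [-48.  51.]
231 91 x [-18.  11.] y [-55.  61.]
side [154. 155. 156. 156. 157. 158.]
159 27 x [-13.   5.] y [-12.  13.]
169 57 x [-13.   6.] y [-13.  16.]
179 63 x [-13.   7.] y [-13.  16.]
189 40 x [-13.  -3.] y [-10.  15.]
199 80 x [-14.   8.] y [-32.  33.]
209 158 x [-14.  14.] y [-40.  40.]
219 134 x [-18.  17.] y [-46.  50.]
229 162 x [-19.   4.] y [-55.  57.]
```

Emit:
{"method": "jog_arm", "body": {
  "series": [-1, 0, 0, 0, 0, 0, 0, -1, 0, 0, 0, 0, 0, 0, -1, 0, 0, 0, 0, 0, 0, -1, 0, 0, 0, 0, 0, 0, -1, 0, 0, 0, 0, 0, 0, -1, 0, 0, 0, 0, 0, 0, -1, 0, 0, 0, 0, 0, 0, -1, 0, 0, 0, 0, 0, 0]
}}

```text
time: 5.15
tcp_pos: [0.5231, -0.1289, 0.1229]
ee_rot: [3.142, -0.0, 0.595]
wrist_force: [0.2, -0.0, 0.2]
width: 0.0851
grasp_force: 0.0
```

```bash
python3 tip.py
```

```text
[ 523.1 -128.9  122.9] 85.1
top [170. 170. 171. 171. 171. 173.]
175 29 x [-12.   0.] y [-54.  55.]
185 32 x [-13.  -4.] y [-55.  58.]
195 23 x [-12.  -6.] y [-54.  50.]
205 22 x [-13.   7.] y [-56.  57.]
215 158 x [-15.   9.] y [-63.  64.]
225 126 x [-18.   7.] y [-64.  64.]
235 142 x [-18.   3.] y [-64.  63.]
245 71 x [-18. -11.] y [-63.  62.]
side [167. 168. 169. 171. 171. 171.]
172 35 x [-12.  11.] y [-47.  54.]
182 86 x [-13.  10.] y [-57.  57.]
192 78 x [-14.   9.] y [-54.  58.]
202 77 x [-13.  11.] y [-53.  57.]
212 72 x [-15.   9.] y [-64.  60.]
222 144 x [-16.  12.] y [-65.  64.]
232 204 x [-19.  15.] y [-65.  64.]
242 172 x [-20.  16.] y [-64.  64.]
```

The offset is confirmed: the shut tips are about 32 mm above the reported TCP, and xy is centred. I'll aim for a reported z of −13 mm, approaching gently and watching the force.

Emit:
{"method": "jog_arm", "body": {
  "series": [-1, 0, 0, 0.15, 0, 0, 0, -1, 0, 0, 0.3, 0, 0, 0, -1, 0, 0, 0.4, 0, 0, 0, -1, 0, 0, 0.5, 0, 0, 0, -1, 0, 0, 0.55, 0, 0, 0, -1, 0, 0, 0.59, 0, 0, 0, -1, 0, 0, 0.61, 0, 0, 0, -1, 0, 0, 0.61, 0, 0, 0]
}}

```text
time: 5.92
tcp_pos: [0.5231, -0.1289, 0.0007]
ee_rot: [-3.141, 0.0, 0.595]
wrist_force: [-1.0, -0.4, 0.3]
width: 0.0853
grasp_force: 0.0
```

Emit:
{"method": "jog_arm", "body": {
  "series": [-1, -0.005, 0, 0.03, 0, 0, 0, -1, -0.005, 0, 0.06, 0, 0, 0, -1, -0.005, 0, 0.07, 0, 0, 0, -1, -0.005, 0, 0.07, 0, 0, 0]
}}

```text
time: 6.25
tcp_pos: [0.522, -0.1294, -0.0134]
ee_rot: [-3.141, 0.0, 0.595]
wrist_force: [-0.4, 0.1, -0.3]
width: 0.0855
grasp_force: 0.0
```

Emit:
{"method": "jog_arm", "body": {
  "series": [1, 0, 0, 0, 0, 0, 0, 1, 0, 0, 0, 0, 0, 0, 1, 0, 0, 0, 0, 0, 0, 1, 0, 0, 0, 0, 0, 0, 1, 0, 0, 0, 0, 0, 0, 1, 0, 0, 0, 0, 0, 0, 1, 0, 0, 0, 0, 0, 0, 1, 0, 0, 0, 0, 0, 0]
}}

```text
time: 6.92
tcp_pos: [0.5226, -0.1295, -0.0125]
ee_rot: [3.141, -0.001, 0.595]
wrist_force: [-1.9, 1.1, 6.0]
width: 0.038
grasp_force: 60.1
```

```bash
python3 - <<'E'
from h import *
a=[]
for n,(u,v) in(('top',(270,190)),('side',(345,200))):
    im,d=read_camera(n);np.savez(f'{n}1.npz',im=im,d=d)
    a.append(cv2.resize(im[v-110:v+110,u-110:u+110,::-1],(400,400)))
cv2.imwrite('pics/3.png',np.hstack(a))
E
python3 go.py 522 -129 120 34
```

```text
t 7.02 tcp [ 522.6 -129.5  -12.4] rot [180.   -0.   34.1] F [-0.8  0.9  6.1] w 38.4 gf 60.1
shift [-0.001 -0.003 -0.662] turn [ 0.    -0.     0.001]
```

View pics/3.png

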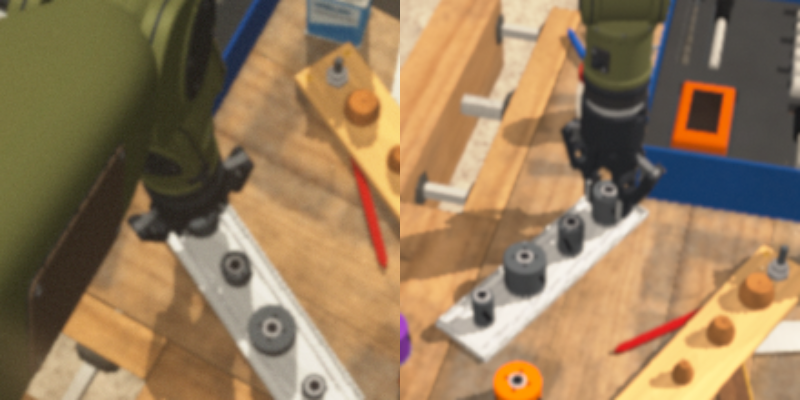

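The saw_40 is gripped (opening 38 mm, pad force 60 N). Lifting.

Emit:
{"method": "jog_arm", "body": {
  "series": [1, 0, 0, -0.1, 0, 0, 0, 1, 0, 0, -0.2, 0, 0, 0, 1, 0, 0, -0.35, 0, 0, 0, 1, 0, 0, -0.5, 0, 0, 0, 1, 0, 0, -0.56, 0, 0, 0, 1, 0, 0, -0.56, 0, 0, 0]
}}

```text
time: 7.52
tcp_pos: [0.525, -0.1302, 0.1021]
ee_rot: [3.137, -0.004, 0.595]
wrist_force: [-0.3, 0.0, -2.0]
width: 0.0385
grasp_force: 60.6
```

```bash
python3 go.py 584 -347 100 34
```

```text
t 7.52 tcp [ 525.  -130.2  102.1] rot [179.7  -0.3  34.1] F [-0.3  0.  -2. ] w 38.5 gf 60.6
shift [-0.364  1.063  0.014] turn [ 0.003 -0.003  0.001]
```

Emit:
{"method": "jog_arm", "body": {
  "series": [1, -0.36, 1, 0, 0, 0, 0, 1, -0.36, 1, 0, 0, 0, 0, 1, -0.36, 1, 0, 0, 0, 0, 1, -0.36, 1, 0, 0, 0, 0, 1, -0.36, 1, 0, 0, 0, 0, 1, -0.36, 1, 0, 0, 0, 0, 1, -0.36, 1, 0, 0, 0, 0, 1, -0.36, 1, 0, 0, 0, 0]
}}

```text
time: 8.18
tcp_pos: [0.5734, -0.3348, 0.0967]
ee_rot: [-3.138, 0.001, 0.594]
wrist_force: [0.1, -0.1, -1.1]
width: 0.0389
grasp_force: 60.8
```

```bash
python3 go.py 584 -347 35 34; cat > held.py <<'E'
from meas import *
s=readout.sense();t=s['tcp_pos'];b=t[2]+.0174+.046
for n in('top','side'):
    im,d=read_camera(n);C=cloud(n,d)
    m=(np.hypot(C[...,0]-t[0],C[...,1]-t[1])<.032)&(d>0)&(C[...,2]>b-.07)&(C[...,2]<b+.004)
    P=C[m];w=P[:,:2]-t[:2];a=s['ee_rot'][2];x=np.array([np.cos(a),np.sin(a)]);y=np.array([np.sin(a),-np.cos(a)])
    for z in np.arange(b-.065,b+.004,.01):
        q=w[abs(P[:,2]-z)<.005]
        if len(q):print(n,'z-top',round((z-b)*1000),len(q),'x',np.round([(q@x).min()*1000,(q@x).max()*1000]),'y',np.round([(q@y).min()*1000,(q@y).max()*1000]))
E
python3 held.py
```

```text
t 8.18 tcp [ 573.4 -334.8   96.7] rot [-1.798e+02  1.000e-01  3.410e+01] F [ 0.1 -0.1 -1.1] w 38.9 gf 60.8
shift [0.01  0.081 0.308] turn [-0.002  0.001  0.001]
side z-top -45 30 x [-20.   1.] y [-15.  20.]
side z-top -35 67 x [-20.  -1.] y [-16.  20.]
side z-top -25 100 x [-20.  -5.] y [-30.  28.]
side z-top -15 119 x [-21.   1.] y [-31.  32.]
side z-top -5 167 x [-20.  20.] y [-31.  31.]
```

Emit:
{"method": "jog_arm", "body": {
  "series": [1, 0.008, 0.081, 0, 0, 0, 0, 1, 0.008, 0.081, 0.1, 0, 0, 0, 1, 0.008, 0.081, 0.2, 0, 0, 0, 1, 0.008, 0.081, 0.29, 0, 0, 0, 1, 0.008, 0.081, 0.29, 0, 0, 0, 1, 0.008, 0.081, 0.29, 0, 0, 0]
}}

```text
time: 8.78
tcp_pos: [0.5839, -0.3457, 0.04]
ee_rot: [-3.138, 0.001, 0.597]
wrist_force: [0.3, -0.2, -1.2]
width: 0.0386
grasp_force: 60.9
```

```bash
python3 go.py 583.5 -347 1 34
```

```text
t 8.78 tcp [ 583.9 -345.7   40. ] rot [-1.798e+02  1.000e-01  3.420e+01] F [ 0.3 -0.2 -1.2] w 38.6 gf 60.9
shift [-0.005  0.005  0.195] turn [-0.002  0.001  0.002]
```

Emit:
{"method": "jog_arm", "body": {
  "series": [1, -0.004, 0.005, 0.04, 0, 0, 0, 1, -0.004, 0.005, 0.08, 0, 0, 0, 1, -0.004, 0.005, 0.11, 0, 0, 0, 1, -0.004, 0.005, 0.14, 0, 0, 0, 1, -0.004, 0.005, 0.16, 0, 0, 0, 1, -0.004, 0.005, 0.16, 0, 0, 0]
}}

```text
time: 9.28
tcp_pos: [0.5841, -0.3481, 0.0075]
ee_rot: [-3.138, 0.0, 0.595]
wrist_force: [-1.1, 2.9, -2.2]
width: 0.0385
grasp_force: 60.8
```

Emit:
{"method": "jog_arm", "body": {
  "series": [1, 0, 0, 0.01, 0, 0, 0, 1, 0, 0, 0.02, 0, 0, 0, 1, 0, 0, 0.03, 0, 0, 0, 1, 0, 0, 0.035, 0, 0, 0, 1, 0, 0, 0.035, 0, 0, 0]
}}

```text
time: 9.7
tcp_pos: [0.5843, -0.348, 0.0016]
ee_rot: [-3.139, -0.0, 0.596]
wrist_force: [-2.3, 3.7, -0.2]
width: 0.0386
grasp_force: 61.1
```

Emit:
{"method": "jog_arm", "body": {
  "series": [1, 0, -0.006, 0, 0, 0, 0, 1, 0, -0.006, 0.005, 0, 0, 0, 1, 0, -0.006, 0.01, 0, 0, 0, 1, 0, -0.006, 0.01, 0, 0, 0]
}}

```text
time: 10.03
tcp_pos: [0.5844, -0.348, 0.0006]
ee_rot: [-3.141, -0.0, 0.595]
wrist_force: [-2.3, 4.7, 4.1]
width: 0.0386
grasp_force: 61.5
```

Emit:
{"method": "jog_arm", "body": {
  "series": [-1, 0, 0, 0, 0, 0, 0, -1, 0, 0, 0, 0, 0, 0, -1, 0, 0, 0, 0, 0, 0, -1, 0, 0, 0, 0, 0, 0, -1, 0, 0, 0, 0, 0, 0, -1, 0, 0, 0, 0, 0, 0, -1, 0, 0, 0, 0, 0, 0, -1, 0, 0, -0.03, 0, 0, 0]
}}

```text
time: 10.7
tcp_pos: [0.5835, -0.3478, 0.0048]
ee_rot: [-3.139, 0.001, 0.595]
wrist_force: [0.0, 0.4, -0.6]
width: 0.0855
grasp_force: 0.0
```

Emit:
{"method": "jog_arm", "body": {
  "series": [-1, 0, 0, -0.1, 0, 0, 0, -1, 0, 0, -0.25, 0, 0, 0, -1, 0, 0, -0.4, 0, 0, 0, -1, 0, 0, -0.5, 0, 0, 0, -1, 0, 0, -0.5, 0, 0, 0, -1, 0, 0, -0.5, 0, 0, 0]
}}

```text
time: 11.2
tcp_pos: [0.5858, -0.3491, 0.1082]
ee_rot: [3.138, -0.002, 0.595]
wrist_force: [0.2, -0.5, 0.2]
width: 0.0859
grasp_force: 0.0
```

```bash
cat > chk.py <<'E'
from meas import *
import sys
p=[tuple(float(v)/1000 for v in a.split(',')) for a in sys.argv[3:]];lo,hi=map(lambda v:float(v)/1000,sys.argv[1:3])
for n in('top','side'):
    im,d=read_camera(n);print(n,caps(n,d,p,lo,hi,.034))
E
python3 chk.py 52 75 584,-347;python3 go.py 464 -171 100 34
```

```text
top [None]
side [(array([ 585., -349.]), 20.5, array([ 583., -352.,   64.]), 325)]
t 11.3 tcp [ 583.8 -347.9  105.2] rot [-179.9    0.    34.1] F [ 0.1 -0.  -0.2] w 85.8 gf 0.0
shift [-0.    -1.068  0.027] turn [-0.001  0.     0.001]
```

The saw_40 is seated (cap at z=64 mm). Next is saw_32.

Emit:
{"method": "jog_arm", "body": {
  "series": [-1, 0, -1, 0.02, 0, 0, 0, -1, 0, -1, 0.02, 0, 0, 0, -1, 0, -1, 0.02, 0, 0, 0, -1, 0, -1, 0.02, 0, 0, 0, -1, 0, -1, 0.02, 0, 0, 0, -1, 0, -1, 0.02, 0, 0, 0, -1, 0, -1, 0.02, 0, 0, 0]
}}

```text
time: 11.88
tcp_pos: [0.4696, -0.1808, 0.1006]
ee_rot: [-3.138, 0.002, 0.597]
wrist_force: [0.6, -0.5, 0.7]
width: 0.0855
grasp_force: 0.0
```

```bash
python3 go.py 464 -171 -12 34
```

```text
t 11.88 tcp [ 469.6 -180.8  100.6] rot [-1.798e+02  1.000e-01  3.420e+01] F [ 0.6 -0.5  0.7] w 85.5 gf 0.0
shift [ 0.006 -0.054  0.563] turn [-0.002  0.002  0.002]
```

Emit:
{"method": "jog_arm", "body": {
  "series": [-1, 0.004, -0.06, 0.05, 0, 0, 0, -1, 0.004, -0.06, 0.2, 0, 0, 0, -1, 0.004, -0.06, 0.35, 0, 0, 0, -1, 0.004, -0.06, 0.45, 0, 0, 0, -1, 0.004, -0.06, 0.52, 0, 0, 0, -1, 0.004, -0.06, 0.55, 0, 0, 0, -1, 0.004, -0.06, 0.56, 0, 0, 0, -1, 0.004, -0.06, 0.56, 0, 0, 0]
}}

```text
time: 12.55
tcp_pos: [0.4667, -0.1729, -0.0105]
ee_rot: [-3.141, 0.0, 0.595]
wrist_force: [-0.0, -0.4, 0.3]
width: 0.0854
grasp_force: 0.0
```

Emit:
{"method": "jog_arm", "body": {
  "series": [1, 0, 0, 0, 0, 0, 0, 1, 0, 0, 0, 0, 0, 0, 1, 0, 0, 0, 0, 0, 0, 1, 0, 0, 0, 0, 0, 0, 1, 0, 0, 0, 0, 0, 0, 1, 0, 0, 0, 0, 0, 0, 1, 0, 0, 0, 0, 0, 0, 1, 0, 0, 0, 0, 0, 0]
}}

```text
time: 13.22
tcp_pos: [0.4668, -0.1724, -0.0092]
ee_rot: [3.14, -0.001, 0.595]
wrist_force: [-0.4, -0.3, 5.5]
width: 0.0295
grasp_force: 59.2
```

Emit:
{"method": "jog_arm", "body": {
  "series": [1, 0, 0, -0.1, 0, 0, 0, 1, 0, 0, -0.2, 0, 0, 0, 1, 0, 0, -0.35, 0, 0, 0, 1, 0, 0, -0.5, 0, 0, 0, 1, 0, 0, -0.56, 0, 0, 0, 1, 0, 0, -0.56, 0, 0, 0]
}}

```text
time: 13.72
tcp_pos: [0.4689, -0.1733, 0.1052]
ee_rot: [3.136, -0.004, 0.595]
wrist_force: [0.6, -0.5, -0.6]
width: 0.0297
grasp_force: 59.5
```

```bash
python3 go.py 524 -387 100 34
```

```text
t 13.72 tcp [ 468.9 -173.3  105.2] rot [179.7  -0.2  34.1] F [ 0.6 -0.5 -0.6] w 29.7 gf 59.5
shift [-0.371  1.039  0.031] turn [ 0.004 -0.003  0.001]
```

Emit:
{"method": "jog_arm", "body": {
  "series": [1, -0.36, 1, 0.01, 0, 0, 0, 1, -0.36, 1, 0.01, 0, 0, 0, 1, -0.36, 1, 0.01, 0, 0, 0, 1, -0.36, 1, 0.01, 0, 0, 0, 1, -0.36, 1, 0.01, 0, 0, 0, 1, -0.36, 1, 0.01, 0, 0, 0, 1, -0.36, 1, 0.01, 0, 0, 0, 1, -0.36, 1, 0.01, 0, 0, 0]
}}

```text
time: 14.38
tcp_pos: [0.5174, -0.3774, 0.0979]
ee_rot: [-3.138, 0.001, 0.595]
wrist_force: [0.0, 0.5, -0.8]
width: 0.0295
grasp_force: 59.8
```

```bash
python3 go.py 524 -387 40 34; python3 held.py
```

```text
t 14.38 tcp [ 517.4 -377.4   97.9] rot [-1.798e+02  1.000e-01  3.410e+01] F [ 0.   0.5 -0.8] w 29.5 gf 59.8
shift [0.001 0.059 0.289] turn [-0.002  0.001  0.001]
side z-top -45 48 x [-16.  -0.] y [-14.  16.]
side z-top -35 53 x [-17.  -4.] y [-12.  16.]
side z-top -25 81 x [-17.  -4.] y [-26.  25.]
side z-top -15 114 x [-17.   8.] y [-28.  29.]
side z-top -5 240 x [-16.  13.] y [-28.  29.]
```

Emit:
{"method": "jog_arm", "body": {
  "series": [1, 0.007, 0.057, 0, 0, 0, 0, 1, 0.007, 0.057, 0.1, 0, 0, 0, 1, 0.007, 0.057, 0.2, 0, 0, 0, 1, 0.007, 0.057, 0.28, 0, 0, 0, 1, 0.007, 0.057, 0.28, 0, 0, 0, 1, 0.007, 0.057, 0.28, 0, 0, 0]
}}

```text
time: 14.98
tcp_pos: [0.5252, -0.3847, 0.0433]
ee_rot: [-3.139, 0.001, 0.597]
wrist_force: [0.2, -0.2, -0.8]
width: 0.0293
grasp_force: 59.9
```

```bash
python3 go.py 524.8 -386.5 3 34
```

```text
t 14.98 tcp [ 525.2 -384.7   43.3] rot [-1.798e+02  1.000e-01  3.420e+01] F [ 0.2 -0.2 -0.8] w 29.3 gf 59.9
shift [-0.007  0.007  0.201] turn [-0.002  0.001  0.002]
```

Emit:
{"method": "jog_arm", "body": {
  "series": [1, -0.003, 0.001, 0.04, 0, 0, 0, 1, -0.003, 0.001, 0.08, 0, 0, 0, 1, -0.003, 0.001, 0.11, 0, 0, 0, 1, -0.003, 0.001, 0.14, 0, 0, 0, 1, -0.003, 0.001, 0.16, 0, 0, 0, 1, -0.003, 0.001, 0.16, 0, 0, 0]
}}

```text
time: 15.48
tcp_pos: [0.5252, -0.3869, 0.0107]
ee_rot: [-3.14, 0.001, 0.595]
wrist_force: [-0.7, 1.0, -1.0]
width: 0.0292
grasp_force: 59.9
```

Emit:
{"method": "jog_arm", "body": {
  "series": [1, 0, 0, 0.01, 0, 0, 0, 1, 0, 0, 0.02, 0, 0, 0, 1, 0, 0, 0.03, 0, 0, 0, 1, 0, 0, 0.035, 0, 0, 0, 1, 0, 0, 0.035, 0, 0, 0]
}}

```text
time: 15.9
tcp_pos: [0.5259, -0.3874, 0.0047]
ee_rot: [-3.142, 0.0, 0.595]
wrist_force: [-0.4, 0.3, -0.9]
width: 0.0295
grasp_force: 59.9
```

Emit:
{"method": "jog_arm", "body": {
  "series": [1, 0, 0, 0.005, 0, 0, 0, 1, 0, 0, 0.01, 0, 0, 0, 1, 0, 0, 0.01, 0, 0, 0]
}}

```text
time: 16.15
tcp_pos: [0.526, -0.3874, 0.0038]
ee_rot: [3.141, -0.0, 0.595]
wrist_force: [-1.7, 1.3, 4.6]
width: 0.0295
grasp_force: 60.5
```

Touching the board. Release and rise.

Emit:
{"method": "jog_arm", "body": {
  "series": [-1, 0, 0, 0, 0, 0, 0, -1, 0, 0, 0, 0, 0, 0, -1, 0, 0, 0, 0, 0, 0, -1, 0, 0, 0, 0, 0, 0, -1, 0, 0, 0, 0, 0, 0, -1, 0, 0, 0, 0, 0, 0, -1, 0, 0, 0, 0, 0, 0, -1, 0, 0, -0.03, 0, 0, 0]
}}

```text
time: 16.82
tcp_pos: [0.525, -0.3868, 0.0078]
ee_rot: [-3.139, 0.001, 0.595]
wrist_force: [-0.5, 0.0, -0.5]
width: 0.0853
grasp_force: 0.0
```

Emit:
{"method": "jog_arm", "body": {
  "series": [-1, 0, 0, -0.1, 0, 0, 0, -1, 0, 0, -0.25, 0, 0, 0, -1, 0, 0, -0.4, 0, 0, 0, -1, 0, 0, -0.47, 0, 0, 0, -1, 0, 0, -0.47, 0, 0, 0, -1, 0, 0, -0.47, 0, 0, 0]
}}

```text
time: 17.32
tcp_pos: [0.5267, -0.388, 0.1043]
ee_rot: [3.139, -0.001, 0.595]
wrist_force: [-0.1, 0.0, -0.9]
width: 0.0854
grasp_force: 0.0
```

```bash
python3 chk.py 52 75 525,-387;python3 go.py 399 -207.5 100 34
```

```text
top [None]
side [(array([ 526., -390.]), 16.7, array([ 524., -392.,   64.]), 229)]
t 17.42 tcp [ 525.1 -386.8  101.8] rot [-179.9    0.    34.1] F [ 0.5 -0.  -0.4] w 85.6 gf 0.0
shift [-0.019 -1.096  0.011] turn [-0.001  0.     0.001]
```

The saw_32 is seated (cap at z=64 mm). Next is saw_50.

Emit:
{"method": "jog_arm", "body": {
  "series": [-1, -0.02, -1, 0, 0, 0, 0, -1, -0.02, -1, 0, 0, 0, 0, -1, -0.02, -1, 0, 0, 0, 0, -1, -0.02, -1, 0, 0, 0, 0, -1, -0.02, -1, 0, 0, 0, 0, -1, -0.02, -1, 0, 0, 0, 0, -1, -0.02, -1, 0, 0, 0, 0]
}}

```text
time: 18.0
tcp_pos: [0.4076, -0.2218, 0.1015]
ee_rot: [-3.138, 0.002, 0.597]
wrist_force: [0.8, -0.8, 0.9]
width: 0.0855
grasp_force: 0.0
```

```bash
python3 go.py 399 -207.5 -11 34
```

```text
t 18.0 tcp [ 407.6 -221.8  101.5] rot [-1.798e+02  1.000e-01  3.420e+01] F [ 0.8 -0.8  0.9] w 85.5 gf 0.0
shift [ 0.006 -0.081  0.563] turn [-0.002  0.001  0.002]
```

Emit:
{"method": "jog_arm", "body": {
  "series": [-1, 0.001, -0.064, 0.05, 0, 0, 0, -1, 0.001, -0.064, 0.2, 0, 0, 0, -1, 0.001, -0.064, 0.35, 0, 0, 0, -1, 0.001, -0.064, 0.45, 0, 0, 0, -1, 0.001, -0.064, 0.52, 0, 0, 0, -1, 0.001, -0.064, 0.55, 0, 0, 0, -1, 0.001, -0.064, 0.56, 0, 0, 0, -1, 0.001, -0.064, 0.56, 0, 0, 0]
}}

```text
time: 18.67
tcp_pos: [0.4038, -0.2138, -0.0096]
ee_rot: [-3.141, 0.0, 0.595]
wrist_force: [0.1, 0.6, 0.4]
width: 0.0856
grasp_force: 0.0
```

Emit:
{"method": "jog_arm", "body": {
  "series": [1, 0, 0, 0, 0, 0, 0, 1, 0, 0, 0, 0, 0, 0, 1, 0, 0, 0, 0, 0, 0, 1, 0, 0, 0, 0, 0, 0, 1, 0, 0, 0, 0, 0, 0, 1, 0, 0, 0, 0, 0, 0, 1, 0, 0, 0, 0, 0, 0, 1, 0, 0, 0, 0, 0, 0]
}}

```text
time: 19.33
tcp_pos: [0.404, -0.2135, -0.0079]
ee_rot: [3.14, -0.001, 0.595]
wrist_force: [-1.3, 1.6, 6.1]
width: 0.0474
grasp_force: 61.4
```

Emit:
{"method": "jog_arm", "body": {
  "series": [1, 0, 0, -0.1, 0, 0, 0, 1, 0, 0, -0.2, 0, 0, 0, 1, 0, 0, -0.35, 0, 0, 0, 1, 0, 0, -0.5, 0, 0, 0, 1, 0, 0, -0.56, 0, 0, 0, 1, 0, 0, -0.56, 0, 0, 0]
}}

```text
time: 19.83
tcp_pos: [0.4063, -0.2149, 0.1065]
ee_rot: [3.134, -0.004, 0.595]
wrist_force: [0.2, -0.5, -1.9]
width: 0.0474
grasp_force: 63.2
```

```bash
python3 go.py 642 -306 100 34
```

```text
t 19.83 tcp [ 406.3 -214.9  106.5] rot [179.6  -0.2  34.1] F [ 0.2 -0.5 -1.9] w 47.4 gf 63.2
shift [0.721 1.037 0.043] turn [ 0.005 -0.002  0.001]
```

Emit:
{"method": "jog_arm", "body": {
  "series": [1, 0.72, 1, 0.02, 0, 0, 0, 1, 0.72, 1, 0.02, 0, 0, 0, 1, 0.72, 1, 0.02, 0, 0, 0, 1, 0.72, 1, 0.02, 0, 0, 0, 1, 0.72, 1, 0.02, 0, 0, 0, 1, 0.72, 1, 0.02, 0, 0, 0, 1, 0.72, 1, 0.02, 0, 0, 0, 1, 0.72, 1, 0.02, 0, 0, 0]
}}

```text
time: 20.5
tcp_pos: [0.6357, -0.2984, 0.0952]
ee_rot: [-3.139, 0.002, 0.596]
wrist_force: [-0.4, 0.2, -1.8]
width: 0.0476
grasp_force: 63.1
```

Emit:
{"method": "jog_arm", "body": {
  "series": [1, 0, 0, 0, 0, 0, 0, 1, 0, 0, 0, 0, 0, 0]
}}

```text
time: 20.67
tcp_pos: [0.633, -0.2975, 0.098]
ee_rot: [-3.139, 0.002, 0.595]
wrist_force: [-0.2, -0.8, -2.1]
width: 0.0475
grasp_force: 63.1
```

```bash
python3 go.py 642 -306 45 34; python3 held.py
```

```text
t 20.67 tcp [ 633.  -297.5   98. ] rot [-1.799e+02  1.000e-01  3.410e+01] F [-0.2 -0.8 -2.1] w 47.5 gf 63.1
shift [0.014 0.061 0.265] turn [-0.001  0.001  0.001]
top z-top -55 1 x [-25. -25.] y [-5. -5.]
top z-top -45 35 x [-27. -17.] y [-18.  20.]
top z-top -35 30 x [-27. -18.] y [-17.  12.]
top z-top -25 33 x [-27. -11.] y [-17.  28.]
top z-top -15 32 x [-26. -11.] y [-17.  30.]
top z-top -5 182 x [-26.  -0.] y [-15.  30.]
side z-top -55 1 x [-22. -22.] y [-6. -6.]
side z-top -45 89 x [-27.   6.] y [-21.  26.]
side z-top -35 90 x [-26.  -1.] y [-21.  26.]
side z-top -25 91 x [-27.  -4.] y [-30.  31.]
side z-top -15 123 x [-27.  -4.] y [-30.  31.]
side z-top -5 427 x [-27.  23.] y [-30.  30.]
```

Emit:
{"method": "jog_arm", "body": {
  "series": [1, 0.024, 0.058, 0, 0, 0, 0, 1, 0.024, 0.058, 0.1, 0, 0, 0, 1, 0.024, 0.058, 0.2, 0, 0, 0, 1, 0.024, 0.058, 0.26, 0, 0, 0, 1, 0.024, 0.058, 0.26, 0, 0, 0, 1, 0.024, 0.058, 0.26, 0, 0, 0, 1, 0.024, 0.058, 0.26, 0, 0, 0]
}}

```text
time: 21.35
tcp_pos: [0.6456, -0.3053, 0.0485]
ee_rot: [3.14, -0.001, 0.595]
wrist_force: [0.4, 0.3, -1.3]
width: 0.0473
grasp_force: 63.1
```

```bash
python3 go.py 643.6 -305 5 34
```

```text
t 21.35 tcp [ 645.6 -305.3   48.5] rot [ 1.799e+02 -1.000e-01  3.410e+01] F [ 0.4  0.3 -1.3] w 47.3 gf 63.1
shift [-0.008 -0.007  0.217] turn [ 0.001 -0.001  0.001]
```

Emit:
{"method": "jog_arm", "body": {
  "series": [1, -0.008, -0.004, 0.04, 0, 0, 0, 1, -0.008, -0.004, 0.08, 0, 0, 0, 1, -0.008, -0.004, 0.11, 0, 0, 0, 1, -0.008, -0.004, 0.14, 0, 0, 0, 1, -0.008, -0.004, 0.17, 0, 0, 0, 1, -0.008, -0.004, 0.17, 0, 0, 0]
}}

```text
time: 21.85
tcp_pos: [0.6429, -0.3051, 0.011]
ee_rot: [-3.14, 0.001, 0.595]
wrist_force: [-0.1, -1.0, -2.6]
width: 0.0475
grasp_force: 63.1
```

Emit:
{"method": "jog_arm", "body": {
  "series": [1, 0, 0, 0.01, 0, 0, 0, 1, 0, 0, 0.02, 0, 0, 0, 1, 0, 0, 0.03, 0, 0, 0, 1, 0, 0, 0.035, 0, 0, 0, 1, 0, 0, 0.035, 0, 0, 0]
}}

```text
time: 22.27
tcp_pos: [0.6433, -0.3053, 0.0057]
ee_rot: [-3.141, 0.0, 0.595]
wrist_force: [-0.9, 0.5, -1.7]
width: 0.0473
grasp_force: 63.1
```

Emit:
{"method": "jog_arm", "body": {
  "series": [1, 0, 0, 0.005, 0, 0, 0, 1, 0, 0, 0.01, 0, 0, 0, 1, 0, 0, 0.01, 0, 0, 0]
}}

```text
time: 22.52
tcp_pos: [0.6437, -0.3055, 0.0051]
ee_rot: [3.141, -0.0, 0.595]
wrist_force: [-1.6, 1.2, 3.8]
width: 0.0477
grasp_force: 63.7
```

Emit:
{"method": "jog_arm", "body": {
  "series": [-1, 0, 0, 0, 0, 0, 0, -1, 0, 0, 0, 0, 0, 0, -1, 0, 0, 0, 0, 0, 0, -1, 0, 0, 0, 0, 0, 0, -1, 0, 0, 0, 0, 0, 0, -1, 0, 0, 0, 0, 0, 0, -1, 0, 0, 0, 0, 0, 0, -1, 0, 0, -0.03, 0, 0, 0]
}}

```text
time: 23.18
tcp_pos: [0.6425, -0.3049, 0.0087]
ee_rot: [-3.139, 0.001, 0.595]
wrist_force: [0.2, -0.3, -0.4]
width: 0.0856
grasp_force: 0.0
```

Emit:
{"method": "jog_arm", "body": {
  "series": [-1, 0, 0, -0.1, 0, 0, 0, -1, 0, 0, -0.25, 0, 0, 0, -1, 0, 0, -0.4, 0, 0, 0, -1, 0, 0, -0.47, 0, 0, 0, -1, 0, 0, -0.47, 0, 0, 0, -1, 0, 0, -0.47, 0, 0, 0]
}}

```text
time: 23.68
tcp_pos: [0.6444, -0.3058, 0.1054]
ee_rot: [3.139, -0.001, 0.595]
wrist_force: [0.4, 0.0, -1.0]
width: 0.0855
grasp_force: 0.0
```

```bash
python3 chk.py 52 75 642,-306;python3 go.py 340 -249 100 34
```

```text
top [(array([ 641., -308.]), 24.7, array([ 634., -316.,   63.]), 261)]
side [(array([ 643., -307.]), 26.3, array([ 640., -311.,   64.]), 441)]
t 23.78 tcp [ 642.7 -305.   102.7] rot [-1.799e+02  1.000e-01  3.410e+01] F [-0.2 -0.  -0.1] w 85.7 gf 0.0
shift [-1.096 -1.08   0.017] turn [-0.001  0.001  0.001]
```

The saw_50 is seated (cap at z=64 mm). Last is saw_25.

Emit:
{"method": "jog_arm", "body": {
  "series": [-1, -1, -1, 0, 0, 0, 0, -1, -1, -1, 0, 0, 0, 0, -1, -1, -1, 0, 0, 0, 0, -1, -1, -1, 0, 0, 0, 0, -1, -1, -1, 0, 0, 0, 0, -1, -1, -1, 0, 0, 0, 0, -1, -1, -1, 0, 0, 0, 0, -1, -1, -1, 0, 0, 0, 0]
}}

```text
time: 24.45
tcp_pos: [0.3558, -0.2471, 0.1013]
ee_rot: [-3.13, 0.006, 0.593]
wrist_force: [-1.1, 0.7, -0.2]
width: 0.0852
grasp_force: 0.0
```

Emit:
{"method": "jog_arm", "body": {
  "series": [-1, 0, 0, 0, 0, 0, 0, -1, 0, 0, 0, 0, 0, 0]
}}

```text
time: 24.62
tcp_pos: [0.3659, -0.252, 0.1034]
ee_rot: [-3.141, -0.0, 0.595]
wrist_force: [1.1, 0.2, -0.2]
width: 0.0849
grasp_force: 0.0
```

```bash
python3 go.py 340 -249 -11 34;python3 chk.py 38 62 340,-249
```

```text
t 24.62 tcp [ 365.9 -252.   103.4] rot [-180.    -0.    34.1] F [ 1.1  0.2 -0.2] w 84.9 gf 0.0
shift [-0.099 -0.085  0.572] turn [-0.    -0.     0.001]
top [None]
side [(array([ 340., -249.]), 13.1, array([ 340., -253.,   51.]), 139)]
```

Emit:
{"method": "jog_arm", "body": {
  "series": [-1, -0.1, -0.085, 0.1, 0, 0, 0, -1, -0.1, -0.085, 0.2, 0, 0, 0, -1, -0.1, -0.085, 0.2, 0, 0, 0, -1, -0.1, -0.085, 0.2, 0, 0, 0]
}}

```text
time: 25.05
tcp_pos: [0.3401, -0.2489, 0.0633]
ee_rot: [-3.14, 0.0, 0.596]
wrist_force: [0.2, 0.6, 0.5]
width: 0.0857
grasp_force: 0.0
```

```bash
python3 go.py 340 -249 -11 34
```

```text
t 25.05 tcp [ 340.1 -248.9   63.3] rot [-179.9    0.    34.1] F [0.2 0.6 0.5] w 85.7 gf 0.0
shift [-0.     0.001  0.371] turn [-0.001  0.     0.001]
```

Emit:
{"method": "jog_arm", "body": {
  "series": [-1, 0, 0, 0.1, 0, 0, 0, -1, 0, 0, 0.2, 0, 0, 0, -1, 0, 0, 0.28, 0, 0, 0, -1, 0, 0, 0.34, 0, 0, 0, -1, 0, 0, 0.36, 0, 0, 0, -1, 0, 0, 0.365, 0, 0, 0, -1, 0, 0, 0.365, 0, 0, 0]
}}

```text
time: 25.63
tcp_pos: [0.3411, -0.2498, -0.0085]
ee_rot: [3.14, -0.001, 0.596]
wrist_force: [0.2, -0.4, 1.2]
width: 0.0858
grasp_force: 0.0
```

Emit:
{"method": "jog_arm", "body": {
  "series": [1, 0, 0, 0, 0, 0, 0, 1, 0, 0, 0, 0, 0, 0, 1, 0, 0, 0, 0, 0, 0, 1, 0, 0, 0, 0, 0, 0, 1, 0, 0, 0, 0, 0, 0, 1, 0, 0, 0, 0, 0, 0, 1, 0, 0, 0, 0, 0, 0, 1, 0, 0, 0, 0, 0, 0]
}}

```text
time: 26.3
tcp_pos: [0.3399, -0.2492, -0.0086]
ee_rot: [3.141, -0.0, 0.595]
wrist_force: [-1.1, 0.2, 7.0]
width: 0.0226
grasp_force: 58.6
```

Emit:
{"method": "jog_arm", "body": {
  "series": [1, 0, 0, -0.1, 0, 0, 0, 1, 0, 0, -0.2, 0, 0, 0, 1, 0, 0, -0.35, 0, 0, 0, 1, 0, 0, -0.5, 0, 0, 0, 1, 0, 0, -0.56, 0, 0, 0, 1, 0, 0, -0.56, 0, 0, 0]
}}

```text
time: 26.8
tcp_pos: [0.3419, -0.2507, 0.1058]
ee_rot: [3.136, -0.002, 0.595]
wrist_force: [0.3, 0.3, -0.8]
width: 0.0226
grasp_force: 59.0
```

```bash
python3 go.py 464.5 -427 100 34
```

```text
t 26.8 tcp [ 341.9 -250.7  105.8] rot [ 1.797e+02 -1.000e-01  3.410e+01] F [ 0.3  0.3 -0.8] w 22.6 gf 59.0
shift [0.013 1.073 0.035] turn [ 0.004 -0.001  0.001]
```

Emit:
{"method": "jog_arm", "body": {
  "series": [1, 0.013, 1, 0.01, 0, 0, 0, 1, 0.013, 1, 0.01, 0, 0, 0, 1, 0.013, 1, 0.01, 0, 0, 0, 1, 0.013, 1, 0.01, 0, 0, 0, 1, 0.013, 1, 0.01, 0, 0, 0, 1, 0.013, 1, 0.01, 0, 0, 0, 1, 0.013, 1, 0.01, 0, 0, 0, 1, 0.013, 1, 0.01, 0, 0, 0]
}}

```text
time: 27.47
tcp_pos: [0.4525, -0.4118, 0.0989]
ee_rot: [-3.137, 0.001, 0.595]
wrist_force: [-0.3, -0.4, -0.1]
width: 0.0229
grasp_force: 59.1
```

```bash
python3 go.py 464.5 -427 45 34; python3 held.py
```

```text
t 27.47 tcp [ 452.5 -411.8   98.9] rot [-1.797e+02  1.000e-01  3.410e+01] F [-0.3 -0.4 -0.1] w 22.9 gf 59.1
shift [0.007 0.098 0.269] turn [-0.003  0.001  0.001]
side z-top -45 42 x [-12.   2.] y [-13.  13.]
side z-top -35 36 x [-12.  -6.] y [-11.  11.]
side z-top -25 68 x [-12.   7.] y [-23.  25.]
side z-top -15 101 x [-12.   7.] y [-24.  26.]
side z-top -5 174 x [-12.  11.] y [-24.  26.]
```

Centred in the grip. Approaching the thinnest plug.

Emit:
{"method": "jog_arm", "body": {
  "series": [1, 0.007, 0.092, 0, 0, 0, 0, 1, 0.007, 0.092, 0.1, 0, 0, 0, 1, 0.007, 0.092, 0.2, 0, 0, 0, 1, 0.007, 0.092, 0.26, 0, 0, 0, 1, 0.007, 0.092, 0.26, 0, 0, 0, 1, 0.007, 0.092, 0.26, 0, 0, 0, 1, 0.007, 0.092, 0.26, 0, 0, 0]
}}

```text
time: 28.15
tcp_pos: [0.4657, -0.4274, 0.0501]
ee_rot: [3.14, -0.0, 0.596]
wrist_force: [1.5, -0.5, -0.2]
width: 0.0228
grasp_force: 59.2
```

```bash
python3 go.py 464.7 -426.5 5 34
```

```text
t 28.15 tcp [ 465.7 -427.4   50.1] rot [179.9  -0.   34.1] F [ 1.5 -0.5 -0.2] w 22.8 gf 59.2
shift [-0.001 -0.007  0.225] turn [ 0.001 -0.     0.001]
```

Emit:
{"method": "jog_arm", "body": {
  "series": [1, -0.001, -0.004, 0.04, 0, 0, 0, 1, -0.001, -0.004, 0.08, 0, 0, 0, 1, -0.001, -0.004, 0.11, 0, 0, 0, 1, -0.001, -0.004, 0.14, 0, 0, 0, 1, -0.001, -0.004, 0.17, 0, 0, 0, 1, -0.001, -0.004, 0.17, 0, 0, 0]
}}

```text
time: 28.65
tcp_pos: [0.4639, -0.4262, 0.0131]
ee_rot: [-3.139, 0.001, 0.595]
wrist_force: [-0.5, 0.4, -0.5]
width: 0.0226
grasp_force: 59.2
```

Emit:
{"method": "jog_arm", "body": {
  "series": [1, 0, 0, 0.01, 0, 0, 0, 1, 0, 0, 0.02, 0, 0, 0, 1, 0, 0, 0.03, 0, 0, 0, 1, 0, 0, 0.035, 0, 0, 0, 1, 0, 0, 0.035, 0, 0, 0]
}}

```text
time: 29.07
tcp_pos: [0.4648, -0.427, 0.0077]
ee_rot: [-3.141, 0.0, 0.595]
wrist_force: [0.1, 0.0, 0.2]
width: 0.0225
grasp_force: 59.2
```

Emit:
{"method": "jog_arm", "body": {
  "series": [1, 0, 0, 0.005, 0, 0, 0, 1, 0, 0, 0.01, 0, 0, 0, 1, 0, 0, 0.01, 0, 0, 0]
}}

```text
time: 29.32
tcp_pos: [0.4648, -0.427, 0.0058]
ee_rot: [-3.142, 0.0, 0.595]
wrist_force: [0.3, 0.9, -0.3]
width: 0.0226
grasp_force: 59.2
```

Emit:
{"method": "jog_arm", "body": {
  "series": [1, 0, 0, 0.005, 0, 0, 0, 1, 0, 0, 0.01, 0, 0, 0, 1, 0, 0, 0.01, 0, 0, 0]
}}

```text
time: 29.57
tcp_pos: [0.465, -0.4272, 0.0045]
ee_rot: [3.141, -0.0, 0.595]
wrist_force: [-0.9, 1.2, 2.9]
width: 0.0228
grasp_force: 59.6
```

Emit:
{"method": "jog_arm", "body": {
  "series": [-1, 0, 0, 0, 0, 0, 0, -1, 0, 0, 0, 0, 0, 0, -1, 0, 0, 0, 0, 0, 0, -1, 0, 0, 0, 0, 0, 0, -1, 0, 0, 0, 0, 0, 0, -1, 0, 0, 0, 0, 0, 0, -1, 0, 0, 0, 0, 0, 0, -1, 0, 0, -0.03, 0, 0, 0]
}}

```text
time: 30.23
tcp_pos: [0.464, -0.4263, 0.0089]
ee_rot: [-3.139, 0.001, 0.595]
wrist_force: [0.4, 0.8, -0.9]
width: 0.0854
grasp_force: 0.0
```

Emit:
{"method": "jog_arm", "body": {
  "series": [-1, 0, 0, -0.1, 0, 0, 0, -1, 0, 0, -0.25, 0, 0, 0, -1, 0, 0, -0.4, 0, 0, 0, -1, 0, 0, -0.55, 0, 0, 0, -1, 0, -0.3, -0.7, 0, 0, 0, -1, 0, -0.6, -0.7, 0, 0, 0, -1, 0, -0.8, -0.7, 0, 0, 0, -1, 0, -0.8, -0.7, 0, 0, 0]
}}

```text
time: 30.9
tcp_pos: [0.3743, -0.2935, 0.1509]
ee_rot: [3.14, -0.001, 0.595]
wrist_force: [0.3, 0.4, 0.8]
width: 0.0853
grasp_force: 0.0
```

```bash
python3 chk.py 52 75 642,-306 584,-347 525,-387 465,-427; python3 - <<'E'
from h import *
a=[]
for n,(u,v) in(('top',(370,200)),('side',(370,270))):
    im,d=read_camera(n);a.append(cv2.resize(im[v-130:v+130,u-130:u+130,::-1],(400,400)))
cv2.imwrite('pics/9.png',np.hstack(a))
E
```

```text
top [(array([ 646., -301.]), 24.1, array([ 650., -295.,   63.]), 217), None, None, None]
side [(array([ 643., -307.]), 26.1, array([ 640., -311.,   64.]), 446), (array([ 585., -349.]), 21.5, array([ 583., -352.,   64.]), 324), (array([ 525., -389.]), 16.2, array([ 524., -392.,   64.]), 235), (array([ 466., -427.]), 12.9, array([ 465., -430.,   64.]), 162)]
```

View pics/9.png

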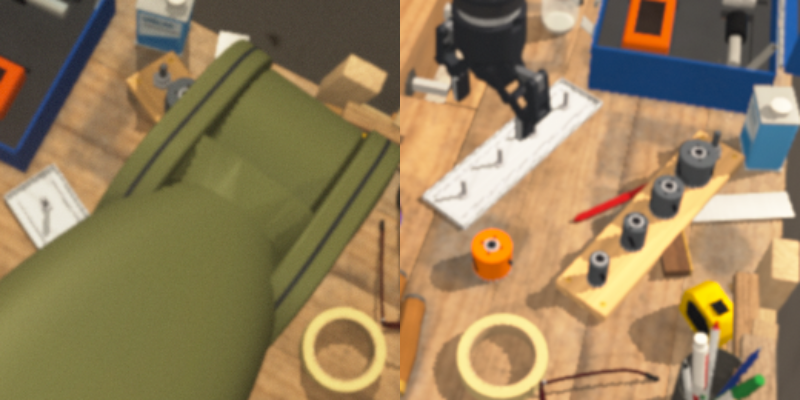

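All four saws stand flat on their own plugs in the side view, at crop positions (700,160), (667,195), (634,230) and (598,268), with every cap at z=64 mm. The tape and orange cup haven't moved, and the gripper is clear.

```bash
python3 -c "
from workcell import ticket
print(ticket.job_done())"
```

```text
the job is handed in; nothing more can be done
None
```

All four hole saws are seated flat on their matching plugs, each lowered into place with the cap measured at 64 mm; the tape and jar were left alone, and the job was handed in at about 31 s of the 90 s allowed.

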